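# Fit the new catch basket and put the purge bin back under the print head

## Task

Put the purge bin back in service: take the newly printed hook-on basket off the build plate and hang it by its bent lip over any one wall of the square bin, upright inside it, and slide the bin across the worktop, without lifting or tipping it, until it stands centred under the parked print head's nozzle and square with the printer. Do not knock the printer, and leave the other prints and the filament spool where they are.

Things in the scene. Friction and masses are not known exactly. Their poses are not given: they have to be found in the camera images.
- printer: Desktop 3D printer, fixed, front towards the robot (-x at yaw 0). Origin: centre of the underside of its white base; x to its back, y to its left. Base 360 (x) x 270 (y) x 55 high. A column, 413 high, at x 95, y 175 carries an arm along y at x 75 to 115, y -305 to 150, z 209 to 261; its carriage spans x 57 to 133, y 130 to 200, z 197 to 273. A screen at x -90, y 140 to 250 is 85 high.
- plate (a point): Centre of the top of the printer's dark build plate, 240 x 240, 85 above the worktop, run out 30 beyond the base's front; axes as the printer's. The basket, cup and disc stand on it in any of three places. Nothing is above the plate.
- nozzle (a point): Tip of the brass nozzle, 146 above the worktop; axes as the printer's. The white print head is parked on the arm beyond the right side of the base. From this point the head spans x -60 to +34, y -42 to +42, z +19 to +134; its fan ducts reach down to z +6 within x -33 to 17, y -36 to 36.
- purge_spot (a point): Point on the worktop (z 0) plumb below the nozzle tip, where the bin's centre belongs; axes as the printer's. The printer base's side wall is at y +80 from here, the front of the head overhead at x -60.
- bin: Purge bin, an empty open square box in grey print plastic, 115 x 115 x 90 high, walls and floor 4 thick, straight upright walls with a plain rim, 0.15 to 0.35 kg, slides freely on the worktop. Origin: centre of its underside; x and y square to its walls, z up. All four sides are alike.
- basket_center (a point): Centre of the hook-on basket's box (32.5 above its underside); x across, z up. Slotted open box 70 (x) x 64 (y) x 65 high, grey print plastic, 70 g. A bent lip 50 wide on its -x side: a bridge whose underside is 62 above the basket's underside, and an outer leg at x -49 to -45 reaching 17 down from it, then a flared foot (to x -53, z 38). Gap from basket wall (x -35) to leg: 10.
- basket_tab (a point): Middle of the basket's upright finger tab, which stands on the lip: 12 thick (x), 32 wide (y), from 67 to 102 above the basket's underside. This point is at x -40.5 and 87 above the underside; basket axes. Hung on the bin (its wall in the lip's gap), the basket's underside is 28 above the worktop, its centre 13 to 18 from the bin's centre towards the wall it hangs on.
- pot: Bystander: tall round pot with a bark-like surface, diameter 102, 100 high, loose on the worktop to the right of the place under the head. Origin: centre of its underside.
- cup: Bystander: short round cup with a bark-like side and a smooth collar, diameter 88, 42 high, loose on the build plate. Origin: centre of its underside.
- lid: Bystander: round disc with a small raised bar on top, diameter 96, 20 high, loose on the build plate. Origin: centre of its underside.
- spool: Bystander: spool of grey filament with black flanges lying flat on the worktop, diameter 200, 65 high. Origin: centre of its underside.

How it is judged:
On the way:
1. the basket hangs in the bin by its lip (horizontal distance between basket_center and bin below 0.03 m and z of basket_center in the frame of bin between 0.054 and 0.066 m and angle between basket_center's own z axis and vertical below 0.17 rad and contact force between the fingers and basket below 0.1 N), for 0.2 s.
At the end, for the whole second after the job is handed in: The bin stands flat, its centre within 18 mm of the point below the nozzle and its sides within 8 degrees of square with the printer; the basket hangs inside it by its lip over one wall, upright within 10 degrees, its centre 54 to 66 mm above the bin's underside (horizontal distance between bin and purge_spot below 0.018 m and height (world z) of bin below 0.005 m and angle between bin's own z axis and vertical below 0.08 rad and (angle between the x axis of bin and the x axis of printer, either way round below 0.14 rad or angle between the x axis of bin and the y axis of printer, either way round below 0.14 rad) and horizontal distance between basket_center and bin below 0.03 m and z of basket_center in the frame of bin between 0.054 and 0.066 m and angle between basket_center's own z axis and vertical below 0.17 rad); the robot touches nothing.
It fails at once if the bin is lifted or tipped (height (world z) of bin above 0.02 m or angle between bin's own z axis and vertical above 0.25 rad).
It fails at once if another print or the spool is moved more than 20 mm (distance of any of pot, cup, lid, spool from where it was at the start of the episode above 0.02 m).
It fails at once if the robot knocks the printer (over 20 N) (contact force between any of the arm, the fingers and printer above 20 N).
It also fails if it takes over 72 s, if anything falls off the work surface, if the arm or the gripper's body presses on something with over 40 N, if the wrist force passes 120 N, or if a joint passes its speed limit or range.

## Robot

A 6-joint arm with a two-finger parallel gripper is mounted at the origin on the work surface. World frame = base frame: x ahead of the robot, y to its left, z up, the work surface at z = 0. Lengths are in m, angles in rad, forces in N, time in s.
With the tool pointing down it reaches from about 0.4 to 0.925 m from the base axis. Payload 3.4 kg.
Tool frame: the origin (TCP) lies midway between the tips of the shut fingers; the grasp point (between the pads) lies 19 mm behind it; z points along the fingers, y is the line along which they close (so a half turn about z gives the same grasp; the last joint's range is limited). The gripper opens to 85 mm and grips with 20 to 120 N. Pads are 22 mm wide; open, the fingers measure 114 mm over their backs; the gripper's body (76 mm by 85 mm) begins 54 mm behind the grasp point. The pads swing forward as they close: fully open they stand 13 mm farther back than shut.
Start: joints at [1.044, 0.307, 1.506, -0, 1.328, -0.073], TCP at [0.252, 0.517, 0.231] pointing down, gripper open.
Joint ranges: [-3.12, 3.12], [-1.05, 2.28], [0.14, 2.33], [-1.42, 4.57], [0.1, 2.73], [-2.68, 2.68]. Speed limits (rad/s): [2.57, 2.57, 3.14, 3.14, 3.14, 3.14].

## Interface

Orientations are given as a unit quaternion [x, y, z, w].
In Python, from station import r gives the robot as it stands.
- The arm moves only by the tool send_rows, never from a script. Its argument "steps" is a list that holds one entry, the list of rows, each a list of 7 numbers: the opening, from 0 (shut) to 1 (fully open), then the shift along the tool's x, y, z in units of 0.3 m (1.0 is 0.3 m), then the turn, a rotation vector about the tool's x, y, z in units of pi rad (1.0 is pi rad). A call has 1 to 8 rows; each row shifts and turns the commanded pose from where the row before left it, along the tool's axes as they then stand; what a row does not reach is not made up. A row lasts 1/10 s, in which the tool goes at most 50 mm and 8.59 degrees, less where a joint would pass 70% of its speed; a pose out of reach is approached as far as the arm can. A call with a number of a shift or a turn outside -1 to 1 is refused whole. A call with a gripper value outside its range is refused whole. The fingers move at their own pace and stop on an object; "squeeze" is the grip in N (left out, the last holds). Time passes only in rows, so rows that do not move let the fingers close. It gives the time, the measured TCP pose, the force, the opening and the grip force at its end, in the units of the state.
- r.read_state(): the state, without advancing time (a new reading comes with each control period).
- r.get_image(name): name is "scene" or "top"; returns a dict with "pixels" (384x512x3 uint8, red, green, blue), "fx", "fy", "cx", "cy" (pixels), "cam_to_world" (4x4, takes a point from camera to world coordinates). Camera axes: x right, y down, z forward; pixel columns grow to the right and rows downward; lengths in m; the calibration is good to about 2 mm. A picture is of the moment at which its call begins. There is no depth.
- r.close_job(): hands the job in; it is judged then, once.
The state is a dict: "time": time; "qpos": joint angles; "qd": joint speeds; "tau": joint torques, N m; "tool_pos": TCP position; "orientation": TCP orientation; "contact_force": force on the tool from outside, world axes, zero at the start; "ft_torque": the same for the moment, N m; "opening": opening from 0.0 (shut) to 1.0 (fully open); "gripper_force": force on a finger pad.
Only numpy, scipy, OpenCV 4.12 (cv2) and the standard library are available. Lean on these libraries where they do the work, as an engineer would, in place of code of your own. Each camera call takes 0.05 s, during which the arm holds its last target. There are 200 camera calls.

## Working session

There is one attempt and no reset: what is moved stays moved. The work goes in short steps, Python scripts to look and compute and a tool call to move; the robot and the scene stay as the last step left them, time stands still between calls to the robot, and variables do not carry over. Pictures are saved under pics/ and viewed, at most 10 in all, crops included, and the job is handed in when it is done.

Besides the shell and the picture viewer there is one more tool, called after "Request:" as a command line: name --argument value ..., lists and objects as JSON in quotes. send_rows: Moves the arm, as the interface text tells. Shifts and turns lie within -1 to 1; 1 stands for 0.3 m of shift or pi rad of turn. Its arguments: {"type":"object","properties":{"steps":{"type":"array"},"squeeze":{"type":"number"}},"required":["steps"]}

```bash
mkdir -p pics; ls
python3 - <<'E'
from station import r
import cv2,pickle
d={}
for n in("scene","top"):
    im=r.get_image(n); d[n]=im
    cv2.imwrite(f"pics/{n}0.png",im["pixels"][:,:,::-1])
    print(n,im["fx"],im["fy"],im["cx"],im["cy"],im["cam_to_world"])
pickle.dump(d,open("d0.pkl","wb"))
print(r.read_state())
E
```

```text
pics
scene 348.66046153111 348.66046153111 252.67646205409773 193.15414917549958 [[ 0.38739446  0.56682781 -0.72707068  1.22213784]
 [ 0.921836   -0.24842736  0.29749326 -0.24458152]
 [-0.0119968  -0.78548716 -0.61876166  0.64636651]
 [ 0.          0.          0.          1.        ]]
top 450.22291099714016 450.22291099714016 251.81362784552113 196.16086160005804 [[ 0.01552806 -0.99441436  0.10439812  0.47076352]
 [-0.99985924 -0.01610651 -0.0047      0.01829171]
 [ 0.00635523 -0.10431044 -0.99452448  1.2314554 ]
 [ 0.          0.          0.          1.        ]]
{'time': 0.1, 'qpos': array([ 1.04451152e+00,  3.07479529e-01,  1.50753097e+00,  2.63171917e-05,
        1.32840827e+00, -7.34948662e-02]), 'qd': array([-0.0001382 , -0.00197977, -0.00138054,  0.00058909,  0.00186188,
       -0.0010609 ]), 'tau': array([ 8.89046260e-05, -4.58530784e+01, -2.52606440e+01,  1.04099997e-04,
        5.51291916e-03, -7.52548573e-06]), 'tool_pos': array([0.25124615, 0.51651251, 0.23048829]), 'orientation': array([ 2.24468947e-01,  9.74480815e-01, -8.68531812e-04, -2.81931199e-04]), 'contact_force': array([-0.152253  ,  0.6398886 , -0.49597266]), 'ft_torque': array([-0.03638175, -0.04457174,  0.05607653]), 'gripper_force': 0.0, 'opening': 1.001194348467931}
```

View pics/scene0.png

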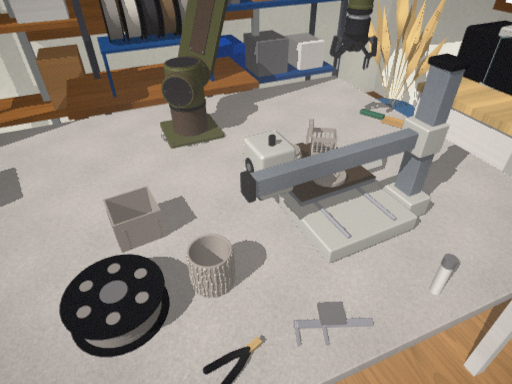

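View pics/top0.png

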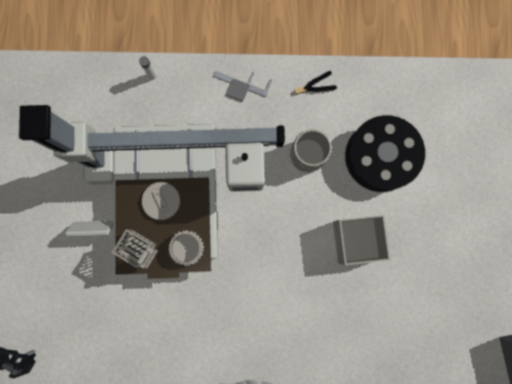

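The top view shows the plate at (115–211, 178–273), with the basket at about (135, 249) turned on it. The bin is at (362, 240), the head at (245, 165), the pot at (312, 150) and the spool at (386, 153). I'll zoom in on the plate and the bin.

Run:
```python
import cv2
i=cv2.imread("pics/top0.png"); s=cv2.imread("pics/scene0.png")
def c(im,x0,y0,x1,y1,k):return cv2.resize(im[y0:y1,x0:x1],None,fx=k,fy=k,interpolation=cv2.INTER_CUBIC)
cv2.imwrite("pics/top_crop.png",c(i,70,110,270,260+20,4)[:600])
a=c(i,320,200,400,280,5); b=c(i,100,215,180,295,5)
import numpy as np
cv2.imwrite("pics/two.png",np.hstack([a,b]))
```

```text
(no output)
```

View pics/top_crop.png

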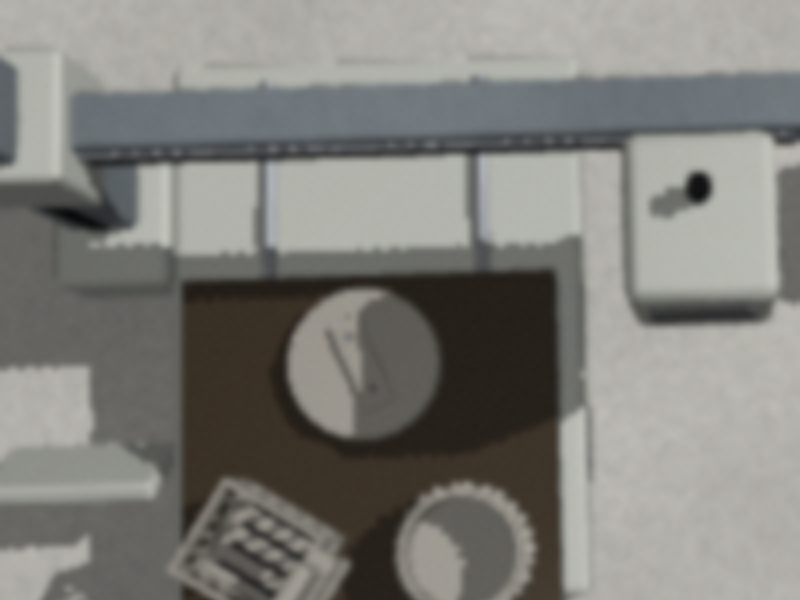

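View pics/two.png

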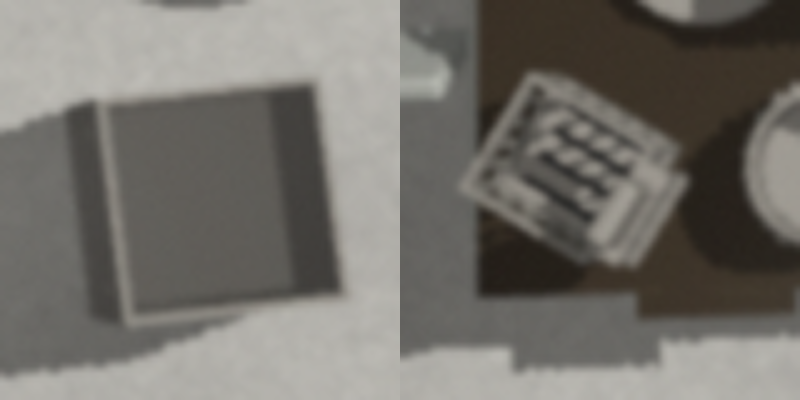

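```bash
cat > h.py <<'E'
import numpy as np,pickle
d=pickle.load(open("d0.pkl","rb"))
def unproj(n,uv,z,D=None):
    c=(D or d)[n];T=c["cam_to_world"];uv=np.atleast_2d(uv).astype(float)
    v=np.c_[(uv[:,0]-c["cx"])/c["fx"],(uv[:,1]-c["cy"])/c["fy"],np.ones(len(uv))]@T[:3,:3].T
    return T[:3,3]+v*((z-T[2,3])/v[:,2])[:,None]
def proj(n,P,D=None):
    c=(D or d)[n];T=c["cam_to_world"];q=(np.atleast_2d(P)-T[:3,3])@T[:3,:3]
    return np.c_[q[:,0]/q[:,2]*c["fx"]+c["cx"],q[:,1]/q[:,2]*c["fy"]+c["cy"]]
def cr(pts,x0,y0,k): return np.array([x0,y0])+(np.array(pts)+.5)/k-.5
def quad(P):
    P=P[:,:2]; e=[np.linalg.norm(P[i]-P[(i+1)%len(P)]) for i in range(len(P))]
    return P.mean(0).round(4),np.round(e,4),[round(float(np.degrees(np.arctan2(*(P[(i+1)%len(P)]-P[i])[::-1]))),1) for i in range(len(P))]
E
python3 - <<'E'
from h import *
print("plate",quad(unproj("top",[*cr([(183,283),(555,270)],70,110,4),(211,271),*cr([(78,296)],100,215,5)],.085)))
print("head",quad(unproj("top",cr([(628,135),(777,133),(775,303),(633,303)],70,110,4),.28)), unproj("top",cr([(628,135),(777,133),(775,303),(633,303)],70,110,4),.28)[:,:2])
print("bin",quad(unproj("top",cr([(97,100),(317,80),(345,295),(127,325)],320,200,5),.09)))
print("bask rim TopL,Left,Right",unproj("top",cr([(133,72),(62,188),(280,148)],100,215,5),.15)[:,:2],quad(unproj("top",cr([(133,72),(62,188),(280,148)],100,215,5),.15)))
print("lip leg ends",quad(unproj("top",cr([(288,178),(232,267)],100,215,5),.15)),unproj("top",cr([(288,178),(232,267)],100,215,5),.15))
print("pot",unproj("top",[(312,150)],.1),"cup",unproj("top",[(186,248)],.127))
E
```

```text
plate (array([0.5136, 0.2385]), array([0.2385, 0.2386, 0.2404, 0.2368]), [-87.0, -176.9, 92.5, 2.6])
head (array([0.6393, 0.0285]), array([0.0801, 0.0922, 0.0756, 0.0911]), [-88.2, -179.9, 90.9, 2.9]) [[ 0.68389404  0.06973267]
 [ 0.68634807 -0.0103677 ]
 [ 0.59414351 -0.01047629]
 [ 0.5929073   0.06512701]]
bin (array([ 0.4851, -0.2721]), array([0.1127, 0.1089, 0.1112, 0.1138]), [-83.9, -173.4, 98.6, 7.4])
bask rim TopL,Left,Right [[0.50042383 0.31247633]
 [0.44483968 0.34374625]
 [0.46536699 0.24086635]] (array([0.4702, 0.299 ]), array([0.0638, 0.1049, 0.0797]), [150.6, -78.7, 63.9])
lip leg ends (array([0.4301, 0.249 ]), array([0.0491, 0.0491]), [149.5, -30.5]) [[0.45122083 0.2365235  0.15      ]
 [0.40890501 0.26148341 0.15      ]]
pot [[ 0.71067622 -0.13906904  0.1       ]] cup [[0.45720296 0.17133689 0.127     ]]
```

Estimates so far:
- Printer yaw is about 2.9°, and the purge spot is about (0.654, 0.030).
- The bin is at (0.485, -0.272), yaw about 7°.
- The basket is at (0.455, 0.295), with its x axis at about 60°.

I'll overlay the models on both pictures to check these.

```bash
cat >> h.py <<'E'
import cv2
def R2(a): c,s=np.cos(np.radians(a)),np.sin(np.radians(a)); return np.array([[c,-s],[s,c]])
def place(pts,xy,yaw,z0=0):
    p=np.array(pts,float); return np.c_[p[:,:2]@R2(yaw).T+xy,p[:,2]+z0]
def rect(x0,x1,y0,y1,z): return [(x0,y0,z),(x1,y0,z),(x1,y1,z),(x0,y1,z)]
BASK=[rect(-.035,.035,-.032,.032,.065),rect(-.0465,-.0345,-.016,.016,.102),rect(-.049,-.035,-.025,.025,.067),rect(-.035,.035,-.032,.032,0)]
BIN=[rect(-.0575,.0575,-.0575,.0575,.09),rect(-.0575,.0575,-.0575,.0575,0)]
def overlay(n,D,models,box,k,col=[(0,0,255),(0,255,0),(255,0,0),(0,200,255)]):
    x0,y0,x1,y1=box; im=cv2.resize(D[n]["pixels"][y0:y1,x0:x1,::-1],None,fx=k,fy=k,interpolation=cv2.INTER_CUBIC)
    for rects,xy,yaw,z0 in models:
        for j,q in enumerate(rects):
            u=(proj(n,place(q,xy,yaw,z0),D)-[x0,y0]+.5)*k-.5
            cv2.polylines(im,[np.round(u).astype(int)],True,col[j%4],1)
    return im
E
python3 - <<'E'
from h import *
m=[(BASK,(.455,.295),60.3,.085)]
b=[(BIN,(.4851,-.2721),7,0)]
A=overlay("top",d,m,(100,215,165,280),6);B=overlay("scene",d,m,(290,110,355,175),6)
C=overlay("top",d,b,(325,205,395,270),5);
hd=[([rect(-.06,.034,-.042,.042,.28),rect(-.06,.034,-.042,.042,.165),rect(-.003,.003,-.003,.003,.146)],(.654,.030),2.9,0)]
E_=overlay("scene",d,hd,(235,120,310,190),5)
f=lambda i,w,h:cv2.copyMakeBorder(i,0,h-i.shape[0],0,w-i.shape[1],cv2.BORDER_CONSTANT)[:h,:w]
im=np.vstack([np.hstack([f(A,390,390),f(B,390,390)]),np.hstack([f(C,390,390),f(E_,390,390)])])
cv2.imwrite("pics/ov1.png",cv2.resize(im,(600,600),interpolation=cv2.INTER_AREA))
E
```

```text
(no output)
```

View pics/ov1.png

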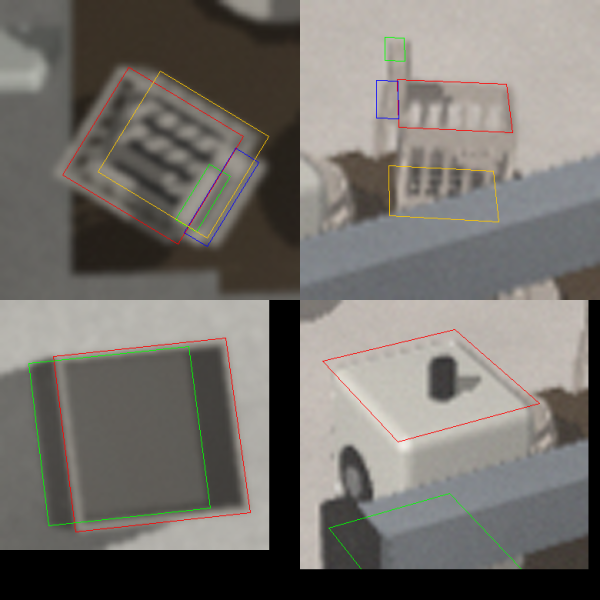

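The overlay fits to within about 3 mm in both views (red rim and blue lip on the basket, bin rim, head top). The basket needs about +2 mm in y and the bin about -2 mm in x. Next is a helper that turns a target pose into rows.

```bash
cat > m.py <<'E'
import sys,json
from h import np
from scipy.spatial.transform import Rotation as R
def ori(yaw_y,tilt=0,about_y=True):
    """tool down with its y axis at world yaw_y deg, then pitched by tilt deg about tool y"""
    a=np.radians(yaw_y); y=[np.cos(a),np.sin(a),0]; z=[0,0,-1]; x=np.cross(y,z)
    return R.from_matrix(np.c_[x,y,z])*R.from_euler('y',tilt,degrees=True)
def rows(p0,q0,p1,R1,n,op):
    """n equal steps; same rotvec each row; shifts in the frame as it stands"""
    R0=R.from_quat(q0) if not isinstance(q0,R) else q0
    rv=np.round((R0.inv()*R1).as_rotvec()/np.pi/n,4); p=np.array(p0,float);Rc=R0;o=[]
    for i in range(n):
        t=p0+(np.array(p1)-p0)*(i+1)/n
        s=np.round(Rc.inv().apply(t-p)/.3,3); p=p+Rc.apply(s*.3); Rc=Rc*R.from_rotvec(rv*np.pi)
        o.append([op,*s.tolist(),*rv.tolist()])
    print(json.dumps(o)); return p,Rc
E
python3 - <<'E'
from m import *
from station import r
s=r.read_state(); p,q=s["tool_pos"],s["orientation"]
p,q=rows(p,q,[.435,.262,.235],ori(60.3),8,.6)
p,q=rows(p,q,[.435,.262,.156],ori(60.3),5,.6)
E
```

```text
[[0.6, -0.115, -0.062, -0.002, -0.0001, -0.0, 0.0026], [0.6, -0.116, -0.061, -0.002, -0.0001, -0.0, 0.0026], [0.6, -0.116, -0.06, -0.001, -0.0001, -0.0, 0.0026], [0.6, -0.117, -0.059, -0.002, -0.0001, -0.0, 0.0026], [0.6, -0.117, -0.058, -0.002, -0.0001, -0.0, 0.0026], [0.6, -0.118, -0.057, -0.002, -0.0001, -0.0, 0.0026], [0.6, -0.118, -0.056, -0.002, -0.0001, -0.0, 0.0026], [0.6, -0.119, -0.055, -0.002, -0.0001, -0.0, 0.0026]]
[[0.6, 0.0, -0.0, 0.053, 0.0, -0.0, 0.0], [0.6, 0.0, -0.0, 0.052, 0.0, -0.0, 0.0], [0.6, 0.0, -0.0, 0.053, 0.0, -0.0, 0.0], [0.6, 0.0, -0.0, 0.053, 0.0, -0.0, 0.0], [0.6, 0.0, -0.0, 0.053, 0.0, -0.0, 0.0]]
```

Request:
send_rows --steps '[[[0.6, -0.116, -0.062, -0.002, 0, 0, 0.0026], [0.6, -0.116, -0.061, -0.002, 0, 0, 0.0026], [0.6, -0.116, -0.06, -0.002, 0, 0, 0.0026], [0.6, -0.117, -0.059, -0.002, 0, 0, 0.0026], [0.6, -0.117, -0.058, -0.002, 0, 0, 0.0026], [0.6, -0.118, -0.057, -0.002, 0, 0, 0.0026], [0.6, -0.118, -0.056, -0.002, 0, 0, 0.0026], [0.6, -0.119, -0.055, -0.002, 0, 0, 0.0026]]]'

```text
time: 0.9
tool_pos: [0.4361, 0.2609, 0.2358]
orientation: [0.256, 0.967, -0.0, -0.0]
contact_force: [0.5, 1.2, 0.1]
opening: 0.599
gripper_force: 0.0
```

Request:
send_rows --steps '[[[0.6, 0, 0, 0.053, 0, 0, 0], [0.6, 0, 0, 0.053, 0, 0, 0], [0.6, 0, 0, 0.053, 0, 0, 0], [0.6, 0, 0, 0.053, 0, 0, 0], [0.6, 0, 0, 0.052, 0, 0, 0], [0.6, 0, 0, 0, 0, 0, 0], [0.6, 0, 0, 0, 0, 0, 0]]]'

```text
time: 1.6
tool_pos: [0.4355, 0.2623, 0.1567]
orientation: [0.256, 0.967, -0.0, -0.0]
contact_force: [0.8, -0.2, -0.3]
opening: 0.6
gripper_force: 0.0
```

Run:
```python
from h import *
from station import r
D={n:r.get_image(n) for n in("scene","top")};s=r.read_state();print(s["tool_pos"],s["opening"],s["contact_force"])
m=[(BASK,(.455,.297),60.3,.085)]
cv2.imwrite("pics/g1.png",np.hstack([cv2.resize(D["scene"]["pixels"][80:180,270:370,::-1],(400,400)),overlay("top",D,m,(90,200,190,300),4)]))
```

```text
[0.43628366 0.26270542 0.15761771] 0.6053740636869226 [-0.10750539  0.47448826 -0.1054079 ]
```

View pics/g1.png

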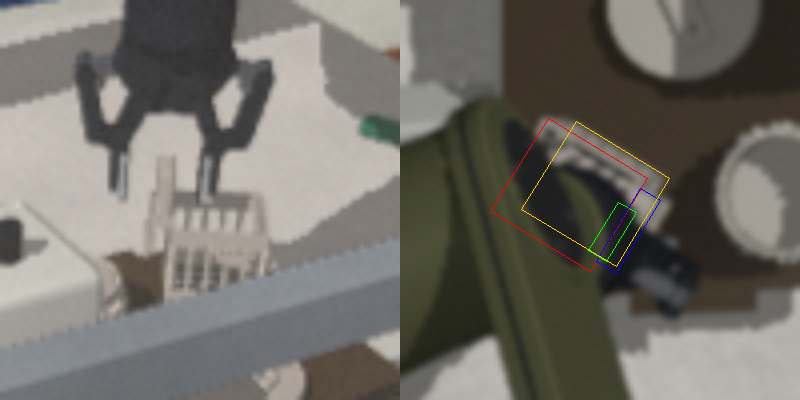

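The scene crop shows the tab (165, 190) midway between the fingers (120 and 207). I'll close and lift.

Request:
send_rows --steps '[[[0.0, 0, 0, 0, 0, 0, 0], [0.0, 0, 0, 0, 0, 0, 0], [0.0, 0, 0, 0, 0, 0, 0], [0.0, 0, 0, 0, 0, 0, 0], [0.0, 0, 0, 0, 0, 0, 0], [0.0, 0, 0, 0, 0, 0, 0]]]' --squeeze 50

```text
time: 2.3
tool_pos: [0.4366, 0.2629, 0.1577]
orientation: [0.256, 0.967, 0.001, 0.001]
contact_force: [1.1, 1.6, 5.7]
opening: 0.136
gripper_force: 49.6
```

Request:
send_rows --steps '[[[0.0, 0, 0, -0.06, 0, 0, 0], [0.0, 0, 0, -0.1, 0, 0, 0], [0.0, 0, 0, -0.1, 0, 0, 0], [0.0, 0, 0, -0.1, 0, 0, 0], [0.0, 0, 0, 0, 0, 0, 0]]]'

```text
time: 2.8
tool_pos: [0.4376, 0.2632, 0.2685]
orientation: [0.256, 0.967, 0.002, 0.003]
contact_force: [1.1, 0.1, -0.6]
opening: 0.132
gripper_force: 48.9
```

Run:
```python
from h import *
from station import r
D={n:r.get_image(n) for n in("scene","top")};s=r.read_state();print(s["tool_pos"],s["orientation"],s["opening"],s["contact_force"],s["gripper_force"])
cv2.imwrite("pics/g2.png",cv2.resize(D["scene"]["pixels"][40:180,270:410,::-1],(560,560)))
```

```text
[0.43536652 0.26212597 0.2647247 ] [ 2.56180503e-01  9.66628939e-01 -1.96222269e-04 -7.91663341e-05] 0.1317480816052684 [-0.49585046 -0.52757991 -0.70479912] 48.862431049346924
```

View pics/g2.png

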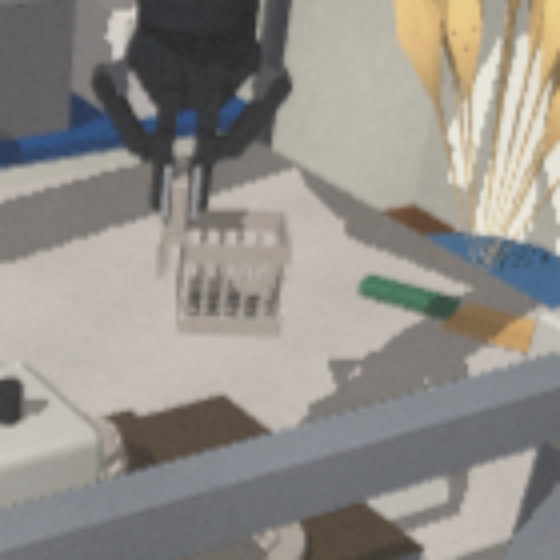

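The basket is held upright by its tab. Next I'll refine the bin pose by edge fitting on the first pictures and work out the transfer rows.

```bash
cat >> h.py <<'E'
from scipy.optimize import minimize
def fitbin(D,x0,cams=("top","scene"),skip=()):
    """bin x,y,yaw from the bright-rim / dark-inside step at the inner rim edge"""
    I={n:cv2.GaussianBlur(D[n]["pixels"].mean(2).astype(np.float32),(0,0),.8) for n in cams}
    t=np.linspace(-.045,.045,40)
    def ring(h):
        S=[np.c_[t*0+h,t],np.c_[t*0-h,t],np.c_[t,t*0+h],np.c_[t,t*0-h]]
        return np.vstack([s for i,s in enumerate(S) if i not in skip])
    def samp(n,v,h):
        u=proj(n,place(np.c_[ring(h),np.full(len(ring(h)),.09)],v[:2],v[2]),D).astype(np.float32)
        return cv2.remap(I[n],u[:,0].reshape(-1,1),u[:,1].reshape(-1,1),cv2.INTER_LINEAR).mean()
    f=lambda w:-sum(samp(n,(w[0]/1e3,w[1]/1e3,w[2]),.0555)-samp(n,(w[0]/1e3,w[1]/1e3,w[2]),.0505) for n in cams)
    w0=np.array([x0[0]*1e3,x0[1]*1e3,x0[2]])
    o=minimize(f,w0,method="Nelder-Mead",options=dict(initial_simplex=w0+np.array([[0,0,0],[5,0,0],[0,5,0],[0,0,3]]))); return o.x.round(1),round(o.fun,1)
E
python3 - <<'E'
from h import *
for c in(("top",),("scene",),("top","scene")): print(c,fitbin(d,(.4835,-.272,7),c))
from m import *
p,q=rows(np.array([.4355,.262,.2655]),ori(60.3),[.476,-.218,.225],ori(-83),20,0)
E
```

```text
('top',) (array([ 486.1, -273.9,    6.8]), np.float64(-40.3))
('scene',) (array([ 485.8, -274.1,    8.2]), np.float64(-23.6))
('top', 'scene') (array([ 486., -274.,    7.]), np.float64(-63.7))
[[0, -0.045, -0.066, 0.007, 0.0, 0.0, 0.0398], [0, -0.054, -0.06, 0.007, 0.0, 0.0, 0.0398], [0, -0.06, -0.053, 0.006, 0.0, 0.0, 0.0398], [0, -0.067, -0.045, 0.007, 0.0, 0.0, 0.0398], [0, -0.072, -0.036, 0.007, 0.0, 0.0, 0.0398], [0, -0.075, -0.027, 0.007, 0.0, 0.0, 0.0398], [0, -0.079, -0.017, 0.006, 0.0, 0.0, 0.0398], [0, -0.08, -0.008, 0.007, 0.0, 0.0, 0.0398], [0, -0.08, 0.003, 0.007, 0.0, 0.0, 0.0398], [0, -0.079, 0.012, 0.007, 0.0, 0.0, 0.0398], [0, -0.077, 0.023, 0.006, 0.0, 0.0, 0.0398], [0, -0.074, 0.031, 0.007, 0.0, 0.0, 0.0398], [0, -0.069, 0.041, 0.007, 0.0, 0.0, 0.0398], [0, -0.064, 0.049, 0.007, 0.0, 0.0, 0.0398], [0, -0.057, 0.057, 0.006, 0.0, 0.0, 0.0398], [0, -0.049, 0.063, 0.007, 0.0, 0.0, 0.0398], [0, -0.041, 0.069, 0.007, 0.0, 0.0, 0.0398], [0, -0.033, 0.073, 0.007, 0.0, 0.0, 0.0398], [0, -0.022, 0.077, 0.006, 0.0, 0.0, 0.0398], [0, -0.013, 0.08, 0.007, 0.0, 0.0, 0.0398]]
```

Both cameras agree on the bin: (0.486, -0.274), yaw 7°. Transferring.

Request:
send_rows --steps '[[[0, -0.045, -0.066, 0.007, 0, 0, 0.0398], [0, -0.054, -0.06, 0.007, 0, 0, 0.0398], [0, -0.06, -0.053, 0.006, 0, 0, 0.0398], [0, -0.067, -0.045, 0.007, 0, 0, 0.0398], [0, -0.072, -0.036, 0.007, 0, 0, 0.0398], [0, -0.075, -0.027, 0.007, 0, 0, 0.0398], [0, -0.079, -0.017, 0.006, 0, 0, 0.0398], [0, -0.08, -0.008, 0.007, 0, 0, 0.0398]]]'

```text
time: 3.7
tool_pos: [0.4502, 0.0691, 0.2464]
orientation: [0.69, 0.724, -0.002, -0.002]
contact_force: [-1.0, 0.2, -0.4]
opening: 0.129
gripper_force: 48.9
```

Request:
send_rows --steps '[[[0, -0.08, 0.003, 0.007, 0, 0, 0.0398], [0, -0.079, 0.012, 0.007, 0, 0, 0.0398], [0, -0.077, 0.023, 0.006, 0, 0, 0.0398], [0, -0.074, 0.031, 0.007, 0, 0, 0.0398], [0, -0.069, 0.041, 0.007, 0, 0, 0.0398], [0, -0.064, 0.049, 0.007, 0, 0, 0.0398]]]'

```text
time: 4.3
tool_pos: [0.4623, -0.0742, 0.2341]
orientation: [0.907, 0.42, -0.002, -0.002]
contact_force: [0.2, -0.5, -0.5]
opening: 0.138
gripper_force: 48.9
```

Request:
send_rows --steps '[[[0, -0.057, 0.057, 0.006, 0, 0, 0.0398], [0, -0.049, 0.063, 0.007, 0, 0, 0.0398], [0, -0.041, 0.069, 0.007, 0, 0, 0.0398], [0, -0.033, 0.073, 0.007, 0, 0, 0.0398], [0, -0.022, 0.077, 0.006, 0, 0, 0.0398], [0, -0.013, 0.08, 0.007, 0, 0, 0.0398], [0, 0, 0, 0, 0, 0, 0], [0, 0, 0, 0, 0, 0, 0]]]'

```text
time: 5.1
tool_pos: [0.4751, -0.2171, 0.2224]
orientation: [0.998, 0.061, -0.002, -0.001]
contact_force: [0.2, -0.2, -0.5]
opening: 0.132
gripper_force: 48.9
```

Run:
```python
from m import *
from station import r
s=r.read_state(); p,q=s["tool_pos"],s["orientation"]; print(p,q,s["opening"],R.from_quat(q).as_matrix()[:,1])
b=np.array([.486,-.274]); a=np.radians(7); t=b+.054*np.array([-np.sin(a),np.cos(a)]); print("target",t)
p,q=rows(p,q,[*t,.185],ori(-83),4,0)
```

```text
[ 0.47509246 -0.21712648  0.22240204] [ 0.99810647  0.06146432 -0.0018658  -0.00146241] 0.132474400606239 [ 0.12269042 -0.99244    -0.00314863]
target [ 0.47941906 -0.22040251]
[[0, 0.003, 0.003, 0.031, -0.0003, 0.0003, 0.0001], [0, 0.004, 0.003, 0.031, -0.0003, 0.0003, 0.0001], [0, 0.003, 0.004, 0.031, -0.0003, 0.0003, 0.0001], [0, 0.003, 0.003, 0.032, -0.0003, 0.0003, 0.0001]]
```

Request:
send_rows --steps '[[[0, 0.003, 0.003, 0.031, 0, 0, 0], [0, 0.004, 0.003, 0.031, 0, 0, 0], [0, 0.003, 0.004, 0.031, 0, 0, 0], [0, 0.003, 0.003, 0.032, 0, 0, 0], [0, 0, 0, 0, 0, 0, 0], [0, 0, 0, 0, 0, 0, 0]]]'

```text
time: 5.7
tool_pos: [0.4807, -0.2208, 0.1865]
orientation: [0.998, 0.062, -0.0, -0.0]
contact_force: [-0.6, -0.3, -0.5]
opening: 0.135
gripper_force: 48.9
```

Run:
```python
from h import *
from station import r
D={n:r.get_image(n) for n in("scene","top")};s=r.read_state();p=s["tool_pos"];print(p,s["orientation"])
xy=p[:2]+.0405*np.array([np.cos(np.radians(-83)),np.sin(np.radians(-83))])
m=[(BASK,xy,-83,p[2]-.072),(BIN,(.486,-.274),7,0)]
A=overlay("scene",D,m,(90,150,180,255),5);B=overlay("top",D,m,(320,200,400,280),5)
h=max(A.shape[0],B.shape[0]);f=lambda i:cv2.copyMakeBorder(i,0,h-i.shape[0],0,0,cv2.BORDER_CONSTANT)
o=np.hstack([f(A),f(B)]);print(o.shape);cv2.imwrite("pics/h1.png",cv2.resize(o,(800,int(800*o.shape[0]/o.shape[1]))))
```

```text
[ 0.48116377 -0.22118512  0.18719786] [9.98111596e-01 6.14257704e-02 2.83228230e-04 1.90764776e-04]
(525, 850, 3)
```

View pics/h1.png

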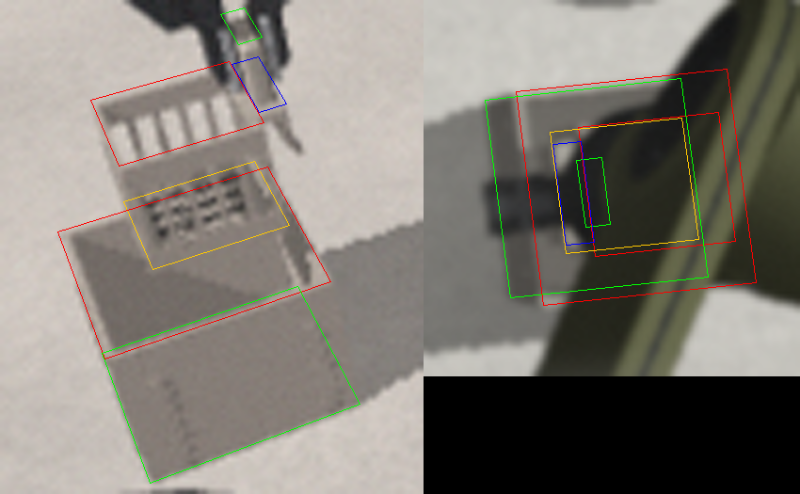

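The overlay matches both the held basket and the bin, and the lip stands over the left wall at crop (255–330, 165–285). Lowering it with force checks.

Request:
send_rows --steps '[[[0, 0, 0, 0.024, 0, 0, 0], [0, 0, 0, 0.024, 0, 0, 0], [0, 0, 0, 0.024, 0, 0, 0], [0, 0, 0, 0.024, 0, 0, 0], [0, 0, 0, 0.024, 0, 0, 0], [0, 0, 0, 0.024, 0, 0, 0], [0, 0, 0, 0.024, 0, 0, 0], [0, 0, 0, 0, 0, 0, 0]]]'

```text
time: 6.6
tool_pos: [0.4801, -0.2207, 0.1352]
orientation: [0.998, 0.061, -0.001, -0.001]
contact_force: [-0.9, 0.5, -0.8]
opening: 0.132
gripper_force: 48.9
```

Request:
send_rows --steps '[[[0, 0, 0, 0.016, 0, 0, 0], [0, 0, 0, 0.016, 0, 0, 0], [0, 0, 0, 0.016, 0, 0, 0], [0, 0, 0, 0, 0, 0, 0]]]'

```text
time: 7.0
tool_pos: [0.4804, -0.2208, 0.1214]
orientation: [0.998, 0.061, -0.001, -0.0]
contact_force: [0.7, -0.0, -0.7]
opening: 0.132
gripper_force: 48.9
```

No contact force so far, so I'll keep lowering to a TCP height of about 0.101.

Request:
send_rows --steps '[[[0, 0, 0, 0.016, 0, 0, 0], [0, 0, 0, 0.016, 0, 0, 0], [0, 0, 0, 0, 0, 0, 0]]]'

```text
time: 7.3
tool_pos: [0.4817, -0.221, 0.1171]
orientation: [0.998, 0.061, 0.002, 0.001]
contact_force: [-7.4, 5.0, 32.4]
opening: 0.129
gripper_force: 54.2
```

Request:
send_rows --steps '[[[0, 0, 0, 0.012, 0, 0, 0], [0, 0, 0, 0.012, 0, 0, 0], [0, 0, 0, 0.01, 0, 0, 0], [0, 0, 0, 0, 0, 0, 0]]]'

```text
time: 7.7
tool_pos: [0.4815, -0.2213, 0.1037]
orientation: [0.998, 0.061, 0.001, 0.001]
contact_force: [0.9, -0.0, -0.0]
opening: 0.129
gripper_force: 53.3
```

Request:
send_rows --steps '[[[0, 0, 0, 0.01, 0, 0, 0], [0, 0, 0, 0, 0, 0, 0]]]'

```text
time: 7.9
tool_pos: [0.481, -0.2212, 0.0992]
orientation: [0.998, 0.061, -0.0, 0.0]
contact_force: [-1.3, 0.4, 8.0]
opening: 0.136
gripper_force: 54.7
```

Run:
```python
from h import *
from station import r
D={n:r.get_image(n) for n in("scene","top")};s=r.read_state();p=s["tool_pos"];print(p,s["orientation"],s["contact_force"])
print(fitbin(D,(.486,-.274,7),("scene",),skip=(2,)),fitbin(D,(.486,-.274,7),("scene",),skip=()))
xy=p[:2]+.0405*np.array([np.cos(np.radians(-83)),np.sin(np.radians(-83))])
m=[(BASK[:3],xy,-83,p[2]-.072),(BIN,(.486,-.274),7,0)]
A=overlay("scene",D,[],(90,160,180,255),4);B=overlay("scene",D,m,(90,160,180,255),4)
cv2.imwrite("pics/h2.png",np.hstack([A,B]))
```

```text
[ 0.48099489 -0.22124955  0.09922378] [ 9.98117489e-01  6.13306667e-02 -1.52310945e-04 -5.92717137e-05] [-2.5267608   1.03037786  9.12387551]
(array([ 487. , -276.7,    7.5]), np.float64(-29.8)) (array([ 487. , -277. ,    8.1]), np.float64(-24.7))
```

View pics/h2.png

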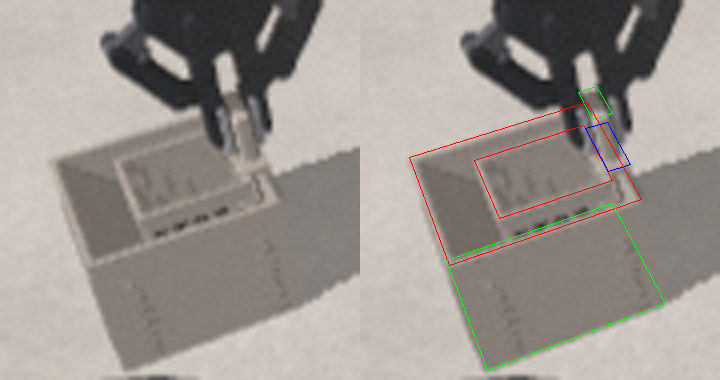

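The basket sits in the bin with its lip over the left wall, and contact began at the expected height. Releasing and rising.

Request:
send_rows --steps '[[[0.4, 0, 0, 0, 0, 0, 0], [0.4, 0, 0, 0, 0, 0, 0], [0.4, 0, 0, 0, 0, 0, 0], [0.4, 0, 0, 0, 0, 0, 0], [0.4, 0, 0, -0.03, 0, 0, 0], [0.4, 0, 0, -0.06, 0, 0, 0], [0.4, 0, 0, -0.1, 0, 0, 0], [0.4, 0, 0, -0.12, 0, 0, 0]]]'

```text
time: 8.8
tool_pos: [0.4799, -0.2206, 0.1927]
orientation: [0.998, 0.061, -0.001, -0.001]
contact_force: [0.4, -0.7, -0.5]
opening: 0.398
gripper_force: 0.0
```

Run:
```python
from m import *
from station import r
s=r.read_state(); p,q=s["tool_pos"],s["orientation"]; print(p,s["qpos"])
# push +y: tool y along printer x (yaw 3 or 183); staging right of the bin
for yaw in (3,-177):
  print(yaw)
p,q=rows(p,q,[.487,-.40,.20],ori(3),10,1)
p,q=rows(p,q,[.487,-.40,.035],ori(3),5,1)
```

```text
[ 0.47993156 -0.2205985   0.19274136] [-5.10826706e-01  2.77190025e-01  1.65681009e+00  2.37048452e-06
  1.21036756e+00  9.37286293e-01]
3
-177
[[1, -0.005, 0.06, -0.003, -0.0001, 0.0, -0.0478], [1, -0.014, 0.058, -0.002, -0.0001, 0.0, -0.0478], [1, -0.022, 0.055, -0.002, -0.0001, 0.0, -0.0478], [1, -0.031, 0.052, -0.003, -0.0001, 0.0, -0.0478], [1, -0.037, 0.046, -0.002, -0.0001, 0.0, -0.0478], [1, -0.045, 0.04, -0.003, -0.0001, 0.0, -0.0478], [1, -0.05, 0.034, -0.002, -0.0001, 0.0, -0.0478], [1, -0.054, 0.025, -0.003, -0.0001, 0.0, -0.0478], [1, -0.057, 0.017, -0.002, -0.0001, 0.0, -0.0478], [1, -0.06, 0.008, -0.002, -0.0001, 0.0, -0.0478]]
[[1, 0.0, 0.0, 0.11, -0.0, 0.0, 0.0001], [1, 0.0, 0.0, 0.11, -0.0, 0.0, 0.0001], [1, 0.0, 0.0, 0.11, -0.0, 0.0, 0.0001], [1, 0.001, 0.0, 0.11, -0.0, 0.0, 0.0001], [1, -0.0, 0.0, 0.11, -0.0, 0.0, 0.0001]]
```

Request:
send_rows --steps '[[[1, -0.005, 0.06, -0.003, 0, 0, -0.0474], [1, -0.014, 0.058, -0.002, 0, 0, -0.0474], [1, -0.022, 0.055, -0.002, 0, 0, -0.0474], [1, -0.031, 0.052, -0.003, 0, 0, -0.0474], [1, -0.037, 0.046, -0.002, 0, 0, -0.0474], [1, -0.045, 0.04, -0.003, 0, 0, -0.0474], [1, -0.05, 0.034, -0.002, 0, 0, -0.0474], [1, -0.054, 0.025, -0.003, 0, 0, -0.0474]]]'

```text
time: 9.6
tool_pos: [0.4859, -0.3654, 0.199]
orientation: [0.79, 0.613, 0.0, 0.0]
contact_force: [-1.2, 0.1, -0.8]
opening: 0.998
gripper_force: 0.0
```

Request:
send_rows --steps '[[[1, -0.057, 0.017, -0.002, 0, 0, -0.0474], [1, -0.06, 0.008, -0.002, 0, 0, -0.0474], [1, 0, 0, 0.11, 0, 0, -0.004], [1, 0, 0, 0.11, 0, 0, 0], [1, 0, 0, 0.11, 0, 0, 0], [1, 0, 0, 0.11, 0, 0, 0], [1, 0, 0, 0.09, 0, 0, 0], [1, 0, 0, 0, 0, 0, 0]]]'

```text
time: 10.4
tool_pos: [0.4845, -0.3984, 0.037]
orientation: [0.688, 0.726, -0.0, -0.004]
contact_force: [-1.6, 0.6, -0.2]
opening: 1.001
gripper_force: 0.0
```

Run:
```python
from h import *
from station import r
from m import R
D={n:r.get_image(n) for n in("scene","top")};s=r.read_state();print(s["tool_pos"],R.from_quat(s["orientation"]).as_matrix()[:,:2].T,s["contact_force"],s["opening"])
print(fitbin(D,(.487,-.276,7),("scene",),skip=(2,)),fitbin(D,(.487,-.276,7),("top",),skip=(2,)))
```

```text
[ 0.48706275 -0.40070763  0.0408256 ] [[-5.36852749e-02  9.98557827e-01  3.97061025e-04]
 [ 9.98557824e-01  5.36854277e-02 -3.84657546e-04]] [-0.16290147  0.27176014  0.90400408] 0.9976833707831586
(array([ 485.7, -281.4,    5.1]), np.float64(-31.4)) (array([ 485.4, -278.7,    6.3]), np.float64(-44.4))
```

Request:
send_rows --steps '[[[1, 0.08, 0, 0, 0, 0, 0], [1, 0.04, 0, 0, 0, 0, 0], [1, 0.03, 0, 0, 0, 0, 0], [1, 0.03, 0, 0, 0, 0, 0], [1, 0.05, 0, 0, 0, 0, 0], [1, 0.06, 0, 0, 0, 0, 0], [1, 0.06, 0, 0, 0, 0, 0], [1, 0.06, 0, 0, 0, 0, 0]]]'

```text
time: 11.3
tool_pos: [0.4819, -0.2783, 0.0417]
orientation: [0.688, 0.726, 0.0, 0.002]
contact_force: [1.1, -5.3, 4.4]
opening: 1.001
gripper_force: 2.7
```

Request:
send_rows --steps '[[[1, 0.06, 0, 0, 0, 0, 0], [1, 0.06, 0, 0, 0, 0, 0], [1, 0.06, 0, 0, 0, 0, 0], [1, 0.06, 0, 0, 0, 0, 0], [1, 0.06, 0, 0, 0, 0, 0], [1, 0.06, 0, 0, 0, 0, 0], [1, 0.05, 0, 0, 0, 0, 0], [1, 0.04, 0, 0, 0, 0, 0]]]'

```text
time: 12.1
tool_pos: [0.4741, -0.1426, 0.0414]
orientation: [0.688, 0.726, 0.0, 0.002]
contact_force: [0.5, -6.4, 5.3]
opening: 1.0
gripper_force: 3.0
```

Request:
send_rows --steps '[[[1, 0.03, 0, 0, 0, 0, 0], [1, 0.03, 0, 0, 0, 0, 0], [1, 0.02, 0, 0, 0, 0, 0], [1, 0.02, 0, 0, 0, 0, 0], [1, 0.02, 0, 0, 0, 0, 0], [1, 0, 0, 0, 0, 0, 0]]]'

```text
time: 12.7
tool_pos: [0.4714, -0.1062, 0.0408]
orientation: [0.688, 0.726, 0.0, 0.0]
contact_force: [1.2, -2.0, 1.0]
opening: 0.999
gripper_force: 0.8
```

Run:
```python
from h import *
from station import r
from m import R
D={n:r.get_image(n) for n in("scene","top")};s=r.read_state();p=s["tool_pos"];print(p,s["contact_force"])
g=(p[0]-.004,p[1]+.0685,3)
print(g,[fitbin(D,g,(c,),skip=(2,)) for c in("scene","top")])
```

```text
[ 0.47064529 -0.10622432  0.04035832] [ 0.67588973 -0.78896208 -0.02025148]
(np.float64(0.4666452916227222), np.float64(-0.03772431812121489), 3) [(array([474.7, -32.1,  -5.7]), np.float64(-10.8)), (array([477.6, -40.4,   4.4]), np.float64(-19.4))]
```

Request:
send_rows --steps '[[[1, 0.03, 0, 0, 0, 0, 0], [1, 0.04, 0, 0, 0, 0, 0], [1, 0.04, 0, 0, 0, 0, 0], [1, 0.03, 0, 0, 0, 0, 0], [1, 0.02, 0, 0, 0, 0, 0], [1, 0.02, 0, 0, 0, 0, 0], [1, 0.015, 0, 0, 0, 0, 0], [1, 0, 0, 0, 0, 0, 0]]]'

```text
time: 13.6
tool_pos: [0.4675, -0.0477, 0.0403]
orientation: [0.688, 0.726, -0.0, -0.001]
contact_force: [-0.5, -0.2, -0.7]
opening: 1.002
gripper_force: 0.0
```

Request:
send_rows --steps '[[[1, -0.08, 0, 0, 0, 0, 0], [1, -0.15, 0, 0, 0, 0, 0], [1, -0.15, 0, -0.1, 0, 0, 0], [1, -0.15, 0, -0.15, 0, 0, 0], [1, 0, 0, -0.15, 0, 0, 0], [1, 0, 0, -0.15, 0, 0, 0]]]'

```text
time: 14.2
tool_pos: [0.4751, -0.1953, 0.1946]
orientation: [0.689, 0.725, 0.0, -0.001]
contact_force: [0.0, 1.4, 0.3]
opening: 1.001
gripper_force: 0.0
```

Run:
```python
from h import *
from station import r
D={n:r.get_image(n) for n in("scene","top")};s=r.read_state();p=s["tool_pos"];print(p,s["contact_force"],s["qpos"])
g=(.472,.021,3)
print([fitbin(D,g,(c,),skip=(2,)) for c in("scene","top")])
pickle.dump(D,open("d1.pkl","wb"))
```

```text
[ 0.47969519 -0.19667395  0.19973378] [ 0.46094117 -0.48958889  0.21329937] [-4.71144119e-01  2.49826888e-01  1.67746417e+00  8.38490124e-04
  1.20199352e+00 -5.23734565e-01]
[(array([471.3,  17.3,   7.4]), np.float64(-15.1)), (array([473.7,  19.3,   2.9]), np.float64(-36.8))]
```

Run:
```python
from m import *
from scipy.optimize import least_squares
S=[([.30748,1.50753,1.32841],.2512,.5165,.2305),([.27719,1.65681,1.21037],.47993,.2206,.19274),([.24983,1.67742,1.20199],.4797,.19667,.19973)]
def fk(v,q):
    L2,L3,h,L6,a=*v,0.; A=q[0];B=A+q[1];C=B+q[2]
    return np.array([a+L2*np.sin(A)+L3*np.sin(B)+L6*np.sin(C),h+L2*np.cos(A)+L3*np.cos(B)+L6*np.cos(C)])
def res(v): 
    e=[]
    for q,x,y,z in S: e+=list(fk(v,q)-[np.sqrt(x*x+y*y-.042**2),z])
    return e+[(v[2]-.3)*1e-3]
o=least_squares(res,[.4,.4,.3,.25]);print(o.x,o.cost)
def ik(v,r,z,til):
    C=np.pi-np.radians(til); f=lambda q:fk(v,[q[0],q[1],C-q[0]-q[1]])-[r,z]
    s=least_squares(f,[.1,1.8]);return s.x,C-s.x.sum(),s.cost
for r_,z,t in[(.39,.2,0),(.39,.04,0),(.375,.035,30),(.45,.035,30),(.59,.035,30),(.45,.035,0)]: print(r_,z,t,ik(o.x,r_,z,t))
```

```text
[ 0.73607048  0.35492776 -0.17369006  0.21431651] 4.2717320451322166e-05
0.39 0.2 0 (array([0.08989924, 1.90202673]), np.float64(1.1496666848212145), np.float64(6.818846982872776e-24))
0.39 0.04 0 (array([0.24645101, 2.26052543]), np.float64(0.634616218817734), np.float64(1.1431805186121945e-20))
0.375 0.035 30 (array([0.18482699, 2.57397493]), np.float64(-0.14080804819173753), np.float64(4.749343242858924e-31))
0.45 0.035 30 (array([0.25452383, 2.42725429]), np.float64(-0.06378423529604493), np.float64(4.0099761712076934e-17))
0.59 0.035 30 (array([0.38389522, 2.13446703]), np.float64(0.09963162666619763), np.float64(1.81064645810446e-20))
0.45 0.035 0 (array([0.31484796, 2.15078348]), np.float64(0.6759612172123788), np.float64(1.1538761662091538e-21))
```

Run:
```python
from m import *
from station import r
s=r.read_state(); p,q=s["tool_pos"],s["orientation"]
p,q=rows(p,q,[.395,.017,.16],ori(92.9),12,1)
```

```text
[[1, 0.061, -0.021, 0.01, 0.0001, 0.0003, -0.0416], [1, 0.062, -0.012, 0.011, 0.0001, 0.0003, -0.0416], [1, 0.064, -0.004, 0.011, 0.0001, 0.0003, -0.0416], [1, 0.064, 0.004, 0.01, 0.0001, 0.0003, -0.0416], [1, 0.062, 0.012, 0.011, 0.0001, 0.0003, -0.0416], [1, 0.061, 0.021, 0.011, 0.0001, 0.0003, -0.0416], [1, 0.057, 0.028, 0.011, 0.0001, 0.0003, -0.0416], [1, 0.053, 0.036, 0.01, 0.0001, 0.0003, -0.0416], [1, 0.048, 0.042, 0.011, 0.0001, 0.0003, -0.0416], [1, 0.042, 0.048, 0.011, 0.0001, 0.0003, -0.0416], [1, 0.036, 0.053, 0.011, 0.0001, 0.0003, -0.0416], [1, 0.028, 0.057, 0.011, 0.0001, 0.0003, -0.0416]]
```

Request:
send_rows --steps '[[[1, 0.061, -0.021, 0.01, 0, 0, -0.0416], [1, 0.062, -0.012, 0.011, 0, 0, -0.0416], [1, 0.064, -0.004, 0.011, 0, 0, -0.0416], [1, 0.064, 0.004, 0.01, 0, 0, -0.0416], [1, 0.062, 0.012, 0.011, 0, 0, -0.0416], [1, 0.061, 0.021, 0.011, 0, 0, -0.0416]]]'

```text
time: 14.9
tool_pos: [0.432, -0.0864, 0.1735]
orientation: [0.356, 0.934, 0.0, -0.001]
contact_force: [0.3, -0.7, -0.8]
opening: 0.997
gripper_force: 0.0
```

Request:
send_rows --steps '[[[1, 0.057, 0.028, 0.011, 0, 0, -0.0416], [1, 0.053, 0.036, 0.01, 0, 0, -0.0416], [1, 0.048, 0.042, 0.011, 0, 0, -0.0416], [1, 0.042, 0.048, 0.011, 0, 0, -0.0416], [1, 0.036, 0.053, 0.011, 0, 0, -0.0416], [1, 0.028, 0.057, 0.011, 0, 0, -0.0416], [1, 0, 0, 0, 0, 0, 0], [1, 0, 0, 0, 0, 0, 0]]]'

```text
time: 15.7
tool_pos: [0.3902, 0.0193, 0.1545]
orientation: [-0.025, 1.0, -0.0, -0.0]
contact_force: [-0.3, 0.9, -0.6]
opening: 1.003
gripper_force: 0.0
```

Run:
```python
from m import *
from station import r
s=r.read_state(); print(s["tool_pos"],s["qpos"],ori(92.9).inv().as_quat().round(2),R.from_quat(s["orientation"]).as_matrix().round(3))
```

```text
[0.39023746 0.01930584 0.15452673] [-5.87227917e-02  1.34650315e-01  1.97372727e+00 -7.76525551e-05
  1.03396496e+00 -1.67960228e+00] [ 0.03 -1.   -0.    0.  ] [[-0.999 -0.05  -0.001]
 [-0.05   0.999 -0.   ]
 [ 0.001  0.    -1.   ]]
```

Request:
send_rows --steps '[[[1, 0, 0, 0.08, 0, 0, 0], [1, 0, 0, 0.08, 0, 0, 0], [1, 0, 0, 0.08, 0, 0, 0], [1, 0, 0, 0.08, 0, 0, 0], [1, 0, 0, 0.06, 0, 0, 0], [1, 0, 0, 0, 0, 0, 0], [1, 0, 0, 0, 0, 0, 0]]]'

```text
time: 16.4
tool_pos: [0.391, 0.0186, 0.0408]
orientation: [-0.025, 1.0, 0.0, -0.0]
contact_force: [0.8, -0.3, 1.0]
opening: 1.0
gripper_force: 0.0
```

Run:
```python
from m import *
from station import r
s=r.read_state(); print(s["tool_pos"],s["qpos"],s["contact_force"])
```

```text
[0.39099318 0.0185733  0.04082553] [-6.04898200e-02  3.31042661e-01  2.12477592e+00 -1.01940991e-04
  6.86540058e-01 -1.68045282e+00] [ 0.78609325 -0.25635615  0.98230084]
```

Request:
send_rows --steps '[[[1, -0.03, 0, 0, 0, 0, 0], [1, -0.03, 0, 0, 0, 0, 0], [1, -0.04, 0, 0, 0, 0, 0], [1, -0.06, 0, 0, 0, 0, 0], [1, -0.06, 0, 0, 0, 0, 0], [1, -0.06, 0, 0, 0, 0, 0], [1, -0.05, 0, 0, 0, 0, 0], [1, -0.03, 0, 0, 0, 0, 0]]]'

```text
time: 17.2
tool_pos: [0.5007, 0.0248, 0.0415]
orientation: [-0.026, 1.0, -0.0, 0.001]
contact_force: [-5.1, -0.7, 4.1]
opening: 0.997
gripper_force: 3.0
```

Request:
send_rows --steps '[[[1, 0, 0, 0, 0, 0, 0], [1, 0, 0, 0, 0, 0, 0], [1, 0.04, 0, 0, 0, 0, 0], [1, 0.06, 0, 0, 0, 0, 0], [1, 0, 0, 0, 0, 0, 0]]]'

```text
time: 17.7
tool_pos: [0.4634, 0.0232, 0.0405]
orientation: [-0.026, 1.0, 0.0, -0.003]
contact_force: [-0.4, -0.8, 0.2]
opening: 1.005
gripper_force: 0.0
```

Run:
```python
from h import *
from m import *
from station import r
D={n:r.get_image(n) for n in("scene","top")};s=r.read_state(); p=s["tool_pos"];print(p,s["qpos"],s["contact_force"])
print([fitbin(D,(.566,.025,3),(c,),skip=(2,)) for c in("scene","top")],fitbin(D,(.566,.025,3),("top",),skip=(2,1)))
q=R.from_quat(s["orientation"])
p,q=rows(p,q,[p[0],p[1],.035],ori(92.9,-20),4,1); print(q.as_matrix().round(3))
```

```text
[0.46782379 0.02307513 0.04112607] [-4.09533350e-02  4.03321565e-01  1.96544660e+00  3.61772487e-05
  7.72612654e-01 -1.66270488e+00] [ 0.24250042  0.59343849 -0.27431519]
[(array([569. ,  25.1,   3.9]), np.float64(-16.5)), (array([566.6,  24.6,   1.6]), np.float64(-31.3))] (array([568.1,  24.7,   2.7]), np.float64(-49.0))
[[1, 0.0, -0.0, 0.005, 0.0, -0.0278, 0.0], [1, 0.0, -0.0, 0.005, 0.0, -0.0278, 0.0], [1, 0.001, -0.0, 0.005, 0.0, -0.0278, 0.0], [1, 0.002, -0.0, 0.005, 0.0, -0.0278, 0.0]]
[[-0.938 -0.051  0.342]
 [-0.048  0.999  0.017]
 [-0.342  0.    -0.94 ]]
```

Request:
send_rows --steps '[[[1, 0, 0, 0, 0, -0.0278, 0], [1, 0, 0, 0, 0, -0.0278, 0], [1, 0, 0, 0, 0, -0.0278, 0], [1, 0, 0, 0, 0, -0.0278, 0], [1, 0, 0, 0, 0, -0.0278, 0], [1, 0, 0, 0, 0, 0, 0], [1, 0, 0, 0, 0, 0, 0]]]'

```text
time: 18.5
tool_pos: [0.4714, 0.0273, 0.0438]
orientation: [-0.027, 0.981, 0.013, 0.191]
contact_force: [0.6, -0.9, -0.4]
opening: 0.997
gripper_force: 0.0
```

Run:
```python
from m import *
from station import r
s=r.read_state(); print(s["tool_pos"],s["qpos"],R.from_quat(s["orientation"]).as_matrix().round(3))
```

```text
[0.47138055 0.02733632 0.04382929] [-0.08484774  0.33652754  2.27364913  0.41732381  0.16684191 -2.10985977] [[-0.926 -0.058  0.373]
 [-0.048  0.998  0.036]
 [-0.375  0.015 -0.927]]
```

Near the wrist limit here (q5 0.17). I'll go upright again and tilt later, farther out.

Run:
```python
from m import *
from station import r
s=r.read_state(); p,q=s["tool_pos"],s["orientation"]
rows(p,q,[p[0]-.003,.0235,.04],ori(92.9),5,1)
```

```text
[[1, 0.003, -0.002, 0.002, 0.001, 0.0244, 0.0003], [1, 0.003, -0.003, 0.001, 0.001, 0.0244, 0.0003], [1, 0.002, -0.002, 0.002, 0.001, 0.0244, 0.0003], [1, 0.003, -0.003, 0.002, 0.001, 0.0244, 0.0003], [1, 0.002, -0.002, 0.003, 0.001, 0.0244, 0.0003]]
```

Request:
send_rows --steps '[[[1, 0.003, -0.002, 0.002, 0.001, 0.0244, 0.0003], [1, 0.003, -0.003, 0.002, 0.001, 0.0244, 0.0003], [1, 0.002, -0.002, 0.002, 0.001, 0.0244, 0.0003], [1, 0.003, -0.003, 0.002, 0.001, 0.0244, 0.0003], [1, 0.002, -0.002, 0.003, 0.001, 0.0244, 0.0003], [1, 0, 0, 0, 0, 0, 0], [1, 0, 0, 0, 0, 0, 0]]]'

```text
time: 19.2
tool_pos: [0.4688, 0.0249, 0.0392]
orientation: [-0.027, 1.0, 0.002, 0.006]
contact_force: [-1.8, 0.0, 0.3]
opening: 1.001
gripper_force: 0.0
```

Run:
```python
from m import *
from station import r
s=r.read_state(); print(s["tool_pos"],s["qpos"],R.from_quat(s["orientation"]).as_matrix().round(3))
```

```text
[0.46883501 0.02493695 0.03921393] [-0.04052262  0.40315987  1.97502671  0.00675095  0.75085107 -1.66934075] [[-0.999 -0.053  0.013]
 [-0.053  0.999  0.004]
 [-0.013  0.003 -1.   ]]
```

Request:
send_rows --steps '[[[1, -0.05, -0.003, 0, 0, 0, 0], [1, -0.04, 0, 0, 0, 0, 0], [1, -0.03, 0, 0, 0, 0, 0], [1, -0.03, 0, 0, 0, 0, 0], [1, -0.03, 0, 0, 0, 0, 0], [1, -0.03, 0, 0, 0, 0, 0], [1, -0.025, 0, 0, 0, 0, 0], [1, 0, 0, 0, 0, 0, 0]]]'

```text
time: 20.0
tool_pos: [0.5398, 0.0283, 0.04]
orientation: [-0.027, 1.0, 0.003, 0.007]
contact_force: [0.2, -0.9, 0.6]
opening: 1.004
gripper_force: 0.0
```

Request:
send_rows --steps '[[[1, 0.03, 0, 0, 0, 0, 0], [1, 0.02, 0, 0, 0, -0.0278, 0], [1, 0, 0, 0, 0, -0.0278, 0], [1, 0, 0, 0, 0, -0.0278, 0], [1, 0, 0, 0, 0, -0.0278, 0], [1, 0, 0, 0, 0, 0, 0], [1, 0, 0, 0, 0, 0, 0]]]'

```text
time: 20.7
tool_pos: [0.5224, 0.0275, 0.04]
orientation: [-0.025, 0.984, 0.007, 0.178]
contact_force: [-0.2, 0.5, 0.2]
opening: 0.998
gripper_force: 0.0
```

Run:
```python
from h import *
from m import *
from station import r
D={n:r.get_image(n) for n in("scene","top")};s=r.read_state(); print(s["tool_pos"],s["qpos"],R.from_quat(s["orientation"]).as_matrix().round(3),s["contact_force"])
print([fitbin(D,(.607,.027,3),("top",),skip=k) for k in((2,),(2,0),(2,1))])
```

```text
[0.52502099 0.02741993 0.04061926] [-0.05978464  0.3841832   2.14608757  0.17711325  0.2556838  -1.84631134] [[-0.934 -0.053  0.353]
 [-0.048  0.999  0.023]
 [-0.354  0.005 -0.935]] [ 0.68668663 -0.04464354  0.68369623]
[(array([609.2,  27. ,   2.7]), np.float64(-18.2)), (array([609.2,  27. ,   2.9]), np.float64(-27.4)), (array([568.1,  25. ,   2.9]), np.float64(-42.7))]
```

Request:
send_rows --steps '[[[1, -0.037, 0, 0.014, 0, 0, 0], [1, -0.028, 0, 0.011, 0, 0, 0], [1, -0.019, 0, 0.007, 0, 0, 0], [1, -0.019, 0, 0.007, 0, 0, 0], [1, -0.023, 0, 0.009, 0, 0, 0], [1, -0.019, 0, 0.007, 0, 0, 0], [1, -0.014, 0, 0.005, 0, 0, 0], [1, 0, 0, 0, 0, 0, 0]]]'

```text
time: 21.6
tool_pos: [0.5752, 0.0303, 0.0398]
orientation: [-0.026, 0.983, 0.007, 0.18]
contact_force: [-0.8, -0.2, -0.9]
opening: 0.999
gripper_force: 0.0
```

Run:
```python
from h import *
from m import *
from station import r
D={n:r.get_image(n) for n in("scene","top")};s=r.read_state(); print(s["tool_pos"],s["qpos"],R.from_quat(s["orientation"]).as_matrix()[:,2].round(3),s["contact_force"])
A=overlay("scene",D,[(BIN,(.645,.029),2.9,0)],(220,110,320,235),4);B=overlay("top",D,[(BIN,(.645,.029),2.9,0)],(200,130,300,255),4)
cv2.imwrite("pics/e1.png",np.hstack([A,B]))
```

```text
[0.57499574 0.03016972 0.04002458] [-0.04680212  0.42660302  2.04054702  0.12854776  0.31710204 -1.78468662] [ 0.353  0.023 -0.935] [ 0.00196965 -0.15339839 -0.35281756]
```

Request:
send_rows --steps '[[[1, -0.014, 0, 0.005, 0, 0, 0], [1, -0.014, 0, 0.005, 0, 0, 0], [1, 0, 0, 0, 0, 0, 0], [1, 0, 0, 0, 0, 0, 0]]]'

```text
time: 22.1
tool_pos: [0.5827, 0.0307, 0.0398]
orientation: [-0.026, 0.983, 0.007, 0.179]
contact_force: [-0.6, -0.4, -2.0]
opening: 0.999
gripper_force: 0.6
```

Request:
send_rows --steps '[[[1, 0.05, 0, -0.019, 0, 0, 0], [1, 0.1, 0, -0.038, 0, 0, 0], [1, 0.1, 0, -0.038, 0, 0.0278, 0], [1, 0.1, 0, 0, 0, 0.0278, 0], [1, 0, 0, -0.1, 0, 0.0278, 0], [1, 0, 0, -0.15, 0, 0.0278, 0], [1, 0, 0, -0.15, 0, 0, 0], [1, 0, 0, -0.15, 0, 0, 0]]]'

```text
time: 22.9
tool_pos: [0.4643, 0.0235, 0.1941]
orientation: [-0.027, 1.0, 0.003, 0.01]
contact_force: [1.5, 0.4, 0.2]
opening: 1.003
gripper_force: 0.0
```

Run:
```python
from h import *
from m import *
from station import r
D={n:r.get_image(n) for n in("scene","top")};s=r.read_state(); print(s["tool_pos"],s["qpos"])
b=(.647,.0295)
A=overlay("scene",D,[(BIN,b,2.9,0)],(220,110,320,235),4);B=overlay("top",D,[(BIN,b,2.9,0)],(200,130,300,255),4)
cv2.imwrite("pics/e1.png",np.hstack([A,B]))
```

```text
[0.46870259 0.02338608 0.19844943] [-0.04609496  0.172591    1.78902056  0.00815502  1.14628147 -1.67345493]
```

View pics/e1.png

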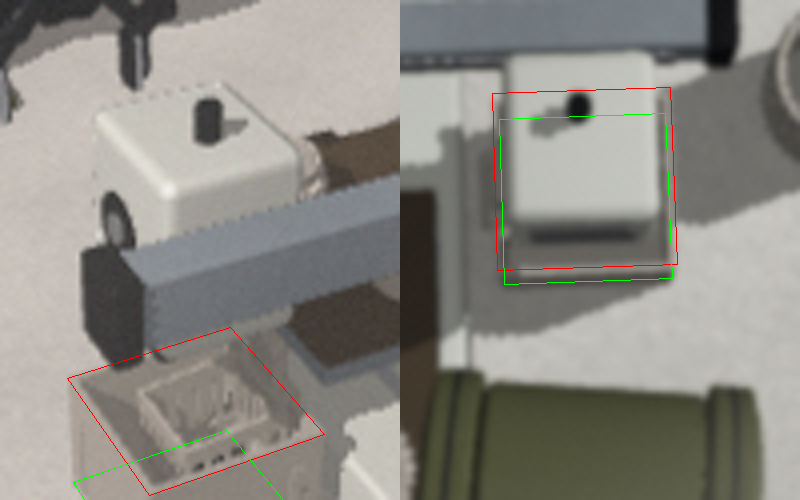

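The bin is under the head with the basket hanging inside. Its front rim in the top view, at row 272–280, is a few mm short of the model. I'll fit it numerically.

Run:
```python
from h import *
from station import r
D={n:r.get_image(n) for n in("scene","top")}
I=D["top"]["pixels"].mean(2)
for u in (238,245,252): print([int(v) for v in I[182:206,u]])
for f in(.580,.585,.590,.595): print(f,proj("top",[[f,.03,.09]],D).round(1))
print([fitbin(D,(.643,.029,3),("scene",),skip=k) for k in((2,),(),(1,2))])
```

```text
[173, 156, 132, 106, 83, 66, 55, 50, 61, 81, 95, 97, 98, 103, 120, 136, 122, 84, 72, 83, 99, 107, 110, 111]
[173, 156, 131, 101, 80, 64, 52, 52, 67, 87, 96, 97, 98, 105, 124, 133, 108, 78, 73, 88, 105, 109, 108, 107]
[173, 156, 131, 99, 76, 61, 51, 54, 71, 90, 96, 98, 100, 109, 129, 129, 98, 75, 78, 93, 105, 109, 111, 123]
0.58 [[245.  200.2]]
0.585 [[245.1 198.2]]
0.59 [[245.1 196.3]]
0.595 [[245.1 194.3]]
[(array([644.5,  29.7,   3.9]), np.float64(-16.5)), (array([644.9,  29.8,   3.5]), np.float64(-12.9)), (array([644.9,  29.9,   4.3]), np.float64(-25.7))]
```

Run:
```python
from station import r
print(r.close_job())
```

```text
the job is handed in; nothing more can be done
None
```

I handed the job in at about 23 s: the basket hangs by its lip over the bin's left wall, and the bin stands under the nozzle, about 9 mm short of centre along x (limit 18 mm) and about square with the printer; the job gave no verdict back.

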